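Nudge the amber filter disc into the reader's cell and start the reading

TASK

Push the amber filter disc across the white reader's deck with a fingertip or the outside of the fingers until it drops flat and fully home in the round cell, then press the green start key all the way down with a fingertip, let it come back up and move clear. The disc is only to be pushed, never lifted off the deck; do not press the key before the disc is home. Leave the blue disc and everything else on the bench where they stand.

Things in the scene. Friction and masses are not known exactly. Their poses are not given: they have to be found in the camera images.
- reader: fixed flat white filter reader, a slab 210 mm (its x) by 320 mm (its y) and 38 mm high, so its flat deck is at z = 0.038; origin at the centre of its underside, z up; the round cell is in the middle of the deck, the start key stands on the deck at its +x side, a flat dark display lies at its -x side (flush, nothing to bump into). Nothing taller than 9 mm stands on the deck except the key
- cell (a point): centre of the cell's flat floor, 31 mm above the bench: a round recess in the deck, 48 mm across and 7 mm deep, with a 1 mm chamfer at its mouth; grey floor with a small black window in its middle; axes as the reader's
- amber_disc: loose round filter in a black mount with an orange-amber face on both sides, 44 mm diameter, 8 mm thick, about 40 g; origin at the centre of its underside, z is its axis. It starts flat on the deck on the cell's left or right (reader's +y or -y), centre 60 to 105 mm from the cell's centre. Home in the cell it lies flat, its underside on the cell's floor and its top 1 mm above the deck; it has 2 mm of play all round there
- blue_disc: a second filter of the same size and make with a blue face, lying flat on the deck on the other side of the cell; to be left where it lies; origin at the centre of its underside
- start_key (a joint): travel of the green start key in m: 0 up, 0.006 fully down; springs back; about 1.5 N to start it moving and 5 N to hold it fully down
- start_key_top (a point): centre of the top face of the green round start key, 28 mm diameter, 22 mm above the deck when up; it moves straight down; it stands in a black collar 44 mm across and 12 mm high on the deck, 72 mm from the cell's centre along the reader's +x
- timer: loose orange timer on a black foot, 50 x 55 x 90 mm high, on the bench to the left; bystander; origin at its underside
- buffer_bottle: loose closed clear bottle, 66 mm diameter, 130 mm high, on the bench to the right; bystander; origin at the centre of its underside
- beaker: loose empty glass beaker, 70 mm rim diameter, 85 mm high, on the bench to the right; bystander; origin at the centre of its underside
- tube_rack: loose yellow tube rack with capped tubes, 80 x 150 mm, 48 mm high, on the bench to the left; bystander; origin at the centre of its underside
- tip_box: loose grey tip box with blue lid, 87 x 122 mm, 68 mm high, on the bench at the far right; bystander; origin at the centre of its underside

How it is judged:
By the outcome, as a careful person would: the job done as asked, in the order asked, and still so for the second after the job is handed in, with the robot touching nothing.
It also fails if it takes over 40 s, if anything falls off the work surface, if the arm or the gripper's body presses on something with over 40 N, if the wrist force passes 120 N, or if a joint passes its speed limit or range.

ROBOT

A 6-joint arm with a two-finger parallel gripper is mounted at the origin on the work surface. World frame = base frame: x ahead of the robot, y to its left, z up, the work surface at z = 0. Lengths are in mm, angles in degrees, forces in N, time in s.
With the tool pointing down it reaches from about 300 to 850 mm from the base axis. Payload 4.2 kg.
Tool frame: the origin (TCP) lies at the very end of the fingers, on their centre line; the grasp point (between the pads) lies 19 mm behind it; z points along the fingers, y is the direction in which the jaws open and shut (so a half turn about z gives the same grasp; the last joint's range is limited). The gripper opens to 91 mm and grips with 3 to 60 N. Pads are 32 mm wide; open, the fingers measure 118 mm over their backs; the gripper's body (76 mm by 178 mm) begins 60 mm behind the grasp point.
Start: joints at [-73.682, 18.312, 89.639, -0, 72.044, -1.146], TCP at [172.562, -548.512, 213.976] pointing down, gripper open.
Joint ranges: [-177.97, 177.97], [-48.28, 115.42], [12.27, 149.76], [-77.06, 257.06], [2.81, 150.46], [-146.56, 146.56]. Speed limits (degrees/s): [147.25, 147.25, 180, 180, 180, 180].

INTERFACE

Orientations are given as [roll, pitch, yaw] about the fixed x, y, z axes, in that order (R = Rz(yaw) Ry(pitch) Rx(roll)).
In Python, from workcell import * gives the robot as it stands. The module is installed in compiled form; this text tells all that it offers.
- The arm moves only by the tool servo_tool, never from a script. Its argument "plan" is a list that holds one entry, the list of rows, each a list of 7 numbers: the shift along the tool's x, y, z in mm, then the turn, a rotation vector about the tool's x, y, z in rad, then the opening, from 0 (shut) to 1 (fully open). A call has 1 to 20 rows; each row is the pose to reach, as a shift and turn from the pose commanded when the call began, along the tool's axes at that moment; what a row does not reach only later rows make up. A row lasts 1/10 s, in which the tool goes at most 50 mm and 8.59 degrees, less where a joint would pass 70% of its speed; a pose out of reach is approached as far as the arm can. A call with a gripper value outside its range is refused whole. The fingers move at their own pace and stop on an object; "squeeze" is the grip in N (left out, the last holds). Time passes only in rows, so rows that repeat a pose let the fingers close. It gives the time, the measured TCP pose, the force and the opening at its end, in the units of the state.
- state(): the state, without advancing time (a new reading comes with each control period).
- grab_frame(name): name is "scene" or "side" or "wrist"; returns a dict with "color" (384x512x3 uint8, red, green, blue), "range_z" (384x512 float32, mm along the optical axis (not along the pixel's ray), 0 where there is no reading), "fx", "fy", "cx", "cy" (pixels), "rvec" (rotation vector, rad) and "tvec" (3), from world to camera coordinates, as OpenCV has them; the wrist camera has in their place "tool_from_camera" (4x4, takes a point from camera to tool coordinates, whose origin is the TCP and whose axes are the flange's). Camera axes: x right, y down, z forward; pixel columns grow to the right and rows downward; lengths in mm; the calibration is good to about 2 mm. A picture is of the moment at which its call begins: read the wrist's pose just before it.
- job_done(): hands the job in, once; it reports no verdict.
The state is a dict: "time_s": time; "qpos": joint angles; "qvel": joint speeds; "effort": joint torques, N m; "ee_pos": TCP position; "ee_rot": TCP orientation; "force": force on the tool from outside, world axes, zero at the start; "torque": the same for the moment, N m; "gripper_width": finger opening in mm.
Only numpy, scipy, OpenCV 4.12 (cv2) and the standard library are available. Lean on these libraries where they do the work, as an engineer would, in place of code of your own. Each camera call takes 0.05 s, during which the arm holds its last target.

## Working session

There is one attempt and no reset: what is moved stays moved. The work goes in short steps, Python scripts to look and compute and a tool call to move; the robot and the scene stay as the last step left them, time stands still between calls to the robot, and variables do not carry over. Pictures are saved under pics/ and viewed, and the job is handed in when it is done.

Besides the shell and the picture viewer there is one more tool, called after "Call:" as a command line: name --argument value ..., lists and objects as JSON in quotes. servo_tool: Moves the arm, as the interface text tells. Its arguments: {"type":"object","properties":{"plan":{"type":"array"},"squeeze":{"type":"number"}},"required":["plan"]}

```bash
mkdir -p pics; python3 - <<'E'
from workcell import *
import cv2,numpy as np
s=state();print(s['time_s'],s['ee_pos'],s['ee_rot'],s['gripper_width'])
for n in ['scene','side']:
    f=grab_frame(n);np.savez(n+'0.npz',**f);cv2.imwrite(f'pics/{n}0.png',f['color'][:,:,::-1]);print(n,f['fx'],f['cx'],f['cy'],f['rvec'],f['tvec'])
E
```

```text
0.0 [ 172.40077584 -548.01092593  213.10144833] [-1.79896659e+02 -2.04684140e-03  1.74608188e+01] 90.89132901062003
scene 353.1039348032735 255.37632644750775 195.00405285263471 [ 1.40183835  2.23448425 -0.82344485] [ 232.22989106 -317.44056016 1328.6522902 ]
side 375.088671501031 259.4319099158953 188.99167455979855 [ 0.87345517 -2.39510319  1.26195831] [401.60761974 250.8146323  798.78648631]
```

View pics/scene0.png

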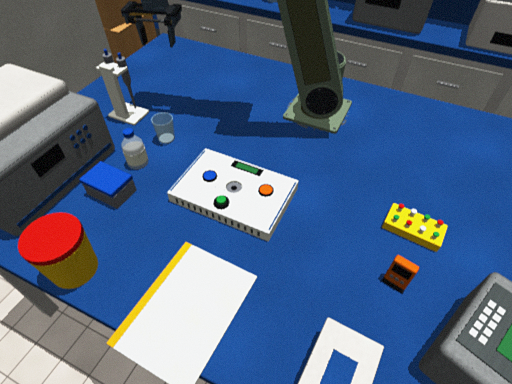

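View pics/side0.png

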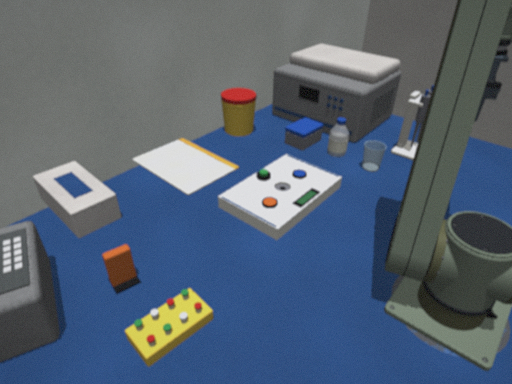

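The scene view shows the reader around (234,190), with amber at (265,190), blue at (209,176), the key at (221,202) and the cell at (234,187). In the side view amber is at (270,202), blue at (299,174), the key at (263,174) and the cell at (282,186).

```bash
cat > h.py <<'E'
import numpy as np,cv2
def ray(f,uv,z):
    R=cv2.Rodrigues(np.array(f['rvec'],float))[0];t=np.array(f['tvec'],float).ravel()
    d=R.T@np.array([(uv[0]-f['cx'])/f['fx'],(uv[1]-f['cy'])/f['fy'],1]);c=-R.T@t
    return c+d*(z-c[2])/d[2]
def masks(img):
    hsv=cv2.cvtColor(img,cv2.COLOR_RGB2HSV)
    return {'amber':cv2.inRange(hsv,(5,150,120),(20,255,255)),'green':cv2.inRange(hsv,(50,120,50),(85,255,255)),'blue':cv2.inRange(hsv,(100,120,150),(118,255,255))}
def blobs(m,x0,y0,x1,y1):
    n,l,s,c=cv2.connectedComponentsWithStats(m)
    return [(s[i,4],c[i].round(2)) for i in range(1,n) if s[i,4]>15 and x0<c[i][0]<x1 and y0<c[i][1]<y1]
E
python3 - <<'E'
from h import *
Z={'amber':46,'green':60,'blue':46}
for n,roi in [('scene',(165,145,300,240)),('side',(215,150,345,235))]:
    f=dict(np.load(n+'0.npz'));img=f['color']
    for k,m in masks(img).items():
        for a,c in blobs(m,*roi): print(n,k,a,c,ray(f,c,Z[k]).round(1))
    white=cv2.inRange(cv2.cvtColor(img,cv2.COLOR_RGB2HSV),(0,0,150),(180,50,255))
    nn,l,s,c=cv2.connectedComponentsWithStats(white)
    i=[i for i in range(1,nn) if roi[0]<c[i][0]<roi[2] and roi[1]<c[i][1]<roi[3] and s[i,4]>1500]
    for j in i:
        h=cv2.convexHull(cv2.findContours((l==j).astype('uint8'),0,2)[0][0])
        print(n,s[j],cv2.approxPolyDP(h,4,True)[:,0].tolist(),[ray(f,p[0],38).round(0)[:2].tolist() for p in cv2.approxPolyDP(h,4,True)])
    cv2.imwrite(f'pics/{n}_z.png',cv2.resize(img[roi[1]:roi[3],roi[0]:roi[2],::-1],None,fx=5,fy=5,interpolation=2))
E
```

```text
scene amber 103 [265.56 189.09] [482.3   5.8  46. ]
scene green 121 [246.55 167.6 ] [441.1 -75.2  60. ]
scene green 69 [220.65 199.46] [582.  -83.7  60. ]
scene blue 88 [209.32 174.8 ] [ 503.8 -167.    46. ]
scene [ 168  149  130   85 5165] [[168, 191], [204, 149], [297, 180], [269, 233]] [[605.0, -245.0], [406.0, -245.0], [402.0, 72.0], [611.0, 75.0]]
side amber 80 [269.25 201.58] [482.5   5.6  46. ]
side green 42 [262.79 172.74] [573.9 -78.7  60. ]
side blue 44 [299.23 172.77] [ 504.2 -169.1   46. ]
side [ 218  154  124   75 3968] [[341, 177], [279, 228], [218, 196], [285, 154]] [[401.0, -244.0], [402.0, 68.0], [613.0, 71.0], [613.0, -245.0]]
```

View pics/scene_z.png

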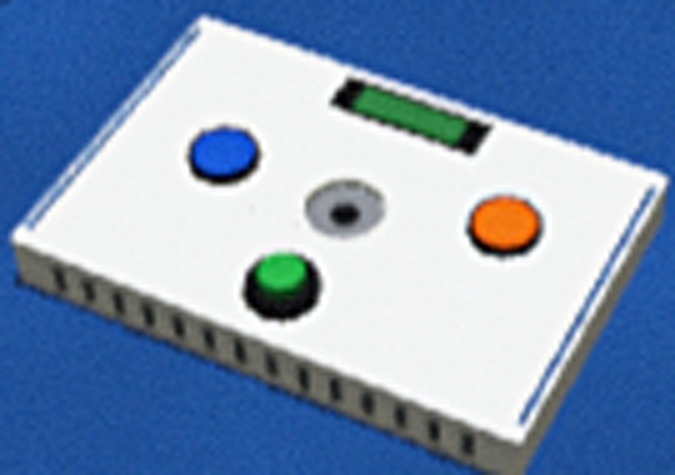

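View pics/side_z.png

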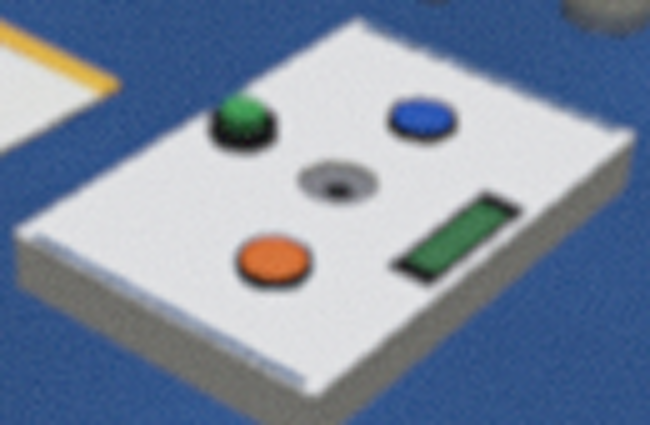

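Call:
servo_tool --plan '[[[465, -386, -20, 0, 0, -1.535, 0.31], [465, -386, -20, 0, 0, -1.535, 0.31], [465, -386, -20, 0, 0, -1.535, 0.31], [465, -386, -20, 0, 0, -1.535, 0.31], [465, -386, -20, 0, 0, -1.535, 0.31], [465, -386, -20, 0, 0, -1.535, 0.31], [465, -386, -20, 0, 0, -1.535, 0.31], [465, -386, -20, 0, 0, -1.535, 0.31], [465, -386, -20, 0, 0, -1.535, 0.31], [465, -386, -20, 0, 0, -1.535, 0.31], [465, -386, -20, 0, 0, -1.535, 0.31], [465, -386, -20, 0, 0, -1.535, 0.31], [465, -386, -20, 0, 0, -1.535, 0.31], [465, -386, -20, 0, 0, -1.535, 0.31], [465, -386, -20, 0, 0, -1.535, 0.31], [465, -386, -20, 0, 0, -1.535, 0.31]]]'

```text
time_s: 1.7
ee_pos: [499.5, -42.0, 233.8]
ee_rot: [-180.0, 0.0, 105.3]
force: [-0.9, 0.2, -0.7]
gripper_width: 28.2
```

```bash
cat >> h.py <<'E'
from scipy.spatial.transform import Rotation as Ro
def wray(f,s,uv,z):
    T=np.array(f['tool_from_camera']);R=Ro.from_euler('xyz',s['ee_rot'],degrees=True).as_matrix()
    d=np.array([(uv[0]-f['cx'])/f['fx'],(uv[1]-f['cy'])/f['fy'],1])
    d=R@T[:3,:3]@d;c=np.array(s['ee_pos'])+R@T[:3,3]
    return c+d*(z-c[2])/d[2]
E
cat > w.py <<'E'
import sys
from workcell import *
from h import *
n=sys.argv[1]
s=state();f=grab_frame('wrist')
cv2.imwrite(f'pics/{n}.png',f['color'][:,:,::-1])
print(s['time_s'],s['ee_pos'],s['ee_rot'],s['force']);print(np.array(f['tool_from_camera']).round(3).tolist())
for k,m in masks(f['color']).items():
    for a,c in blobs(m,0,0,512,384):
        if a>200: print(k,a,c,wray(f,s,c,{'amber':46,'green':60,'blue':46}[k]).round(1))
h=cv2.cvtColor(f['color'],cv2.COLOR_RGB2HSV)
for nm,m in [('grey',cv2.inRange(h,(0,0,80),(180,60,185))),('black',cv2.inRange(h,(0,0,0),(180,255,60)))]:
    for a,c in blobs(m,0,0,512,384):
        if a>80: print(nm,a,c,wray(f,s,c,31).round(1))
E
python3 w.py w1
```

```text
1.7 [499.48490096 -41.98583316 233.83036892] [-1.79961653e+02  1.20986044e-02  1.05305369e+02] [-0.88006662  0.24801936 -0.65152305]
[[0.001, -0.962, -0.275, 76.533], [1.0, 0.001, 0.0, -0.519], [0.0, -0.275, 0.962, -170.403], [0.0, 0.0, 0.0, 1.0]]
amber 703 [247.   132.45] [483.1   3.9  46. ]
green 833 [186.82 185.25] [426.4 -79.   60. ]
green 250 [300.   219.44] [579.9 -85.2  60. ]
blue 4813 [222.12  48.09] [429.9  89.3  46. ]
blue 450 [275.85  85.36] [501.9  66.8  46. ]
blue 1461 [353.18 197.77] [643.  -41.4  46. ]
grey 172 [399.65 176.62] [700.1   0.8  31. ]
grey 6798 [248.46 202.11] [510.5 -89.4  31. ]
grey 328 [286.91 268.62] [ 594.3 -175.9   31. ]
grey 350 [422.71 267.58] [ 790.7 -120.    31. ]
grey 486 [420.34 275.4 ] [ 793.  -133.3   31. ]
black 151 [247.43 132.69] [483.9   2.6  31. ]
black 722 [187.07 183.66] [421.9 -86.1  31. ]
black 129 [246.73 200.33] [507.5 -87.5  31. ]
black 66200 [251.94 311.86] [ 564.2 -264.6   31. ]
```

View pics/w1.png

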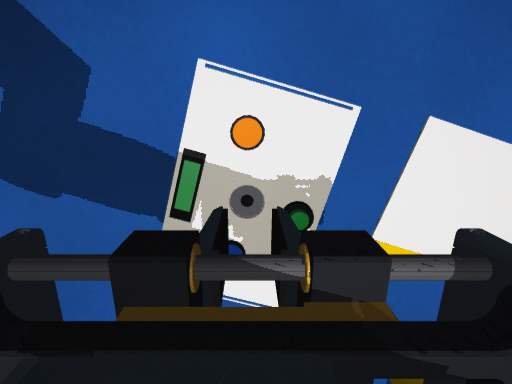

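The wrist view shows amber at (247,132) and the cell window at (247,200). Both sit on the same tool column, at tool y ≈ -4, and the positions match the fixed cameras to about 2 mm. I'll go behind the disc and lower.

Call:
servo_tool --plan '[[[40, -4, 0, 0, 0, 0, 0.31], [80, -4, 20, 0, 0, 0, 0.31], [104, -4, 60, 0, 0, 0, 0.31], [104, -4, 100, 0, 0, 0, 0.31], [104, -4, 140, 0, 0, 0, 0.31], [104, -4, 170, 0, 0, 0, 0.31], [104, -4, 186, 0, 0, 0, 0.31], [104, -4, 192, 0, 0, 0, 0.31], [104, -4, 192, 0, 0, 0, 0.31]]]'

```text
time_s: 2.65
ee_pos: [468.5, 57.7, 41.7]
ee_rot: [-179.9, -0.0, 105.3]
force: [0.3, 0.2, -0.1]
gripper_width: 28.2
```

```bash
python3 w.py w2
```

```text
2.65 [468.52164496  57.66389479  41.68265011] [-1.79942614e+02 -2.37476814e-03  1.05331093e+02] [ 0.31028803  0.24635435 -0.06269977]
[[0.001, -0.962, -0.275, 76.533], [1.0, 0.001, 0.0, -0.519], [0.0, -0.275, 0.962, -170.403], [0.0, 0.0, 0.0, 1.0]]
amber 980 [249.71 296.52] [481.   11.3  46. ]
blue 100771 [274.06 101.  ] [460.  139.4  46. ]
blue 250 [434.28 307.46] [608.   37.1  46. ]
grey 4007 [299.45 210.72] [498.7  75.9  31. ]
grey 1177 [ 79.93 269.23] [358.  -10.2  31. ]
grey 2071 [249.06 269.85] [477.5  22.3  31. ]
grey 1298 [423.05 270.5 ] [600.4  55.7  31. ]
black 57771 [254.74 315.42] [492.3 -14.9  31. ]
```

View pics/w2.png

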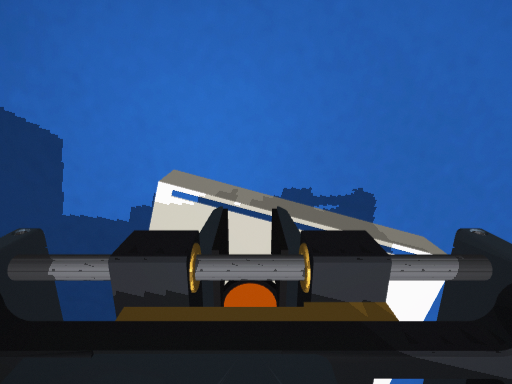

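The disc shows at (250,297), centred between the fingertips, so I'll push most of the way.

Call:
servo_tool --plan '[[[-6, 0, 0, 0, 0, 0, 0.31], [-10, 0, 0, 0, 0, 0, 0.31], [-14, 0, 0, 0, 0, 0, 0.31], [-18, 0, 0, 0, 0, 0, 0.31], [-22, 0, 0, 0, 0, 0, 0.31], [-26, 0, 0, 0, 0, 0, 0.31], [-30, 0, 0, 0, 0, 0, 0.31], [-35, 0, 0, 0, 0, 0, 0.31], [-40, 0, 0, 0, 0, 0, 0.31], [-45, 0, 0, 0, 0, 0, 0.31], [-50, 0, 0, 0, 0, 0, 0.31], [-55, 0, 0, 0, 0, 0, 0.31], [-60, 0, 0, 0, 0, 0, 0.31], [-65, 0, 0, 0, 0, 0, 0.31], [-70, 0, 0, 0, 0, 0, 0.31], [-74, 0, 0, 0, 0, 0, 0.31], [-78, 0, 0, 0, 0, 0, 0.31], [-80, 0, 0, 0, 0, 0, 0.31], [-80, 0, 0, 0, 0, 0, 0.31]]]'

```text
time_s: 4.6
ee_pos: [490.2, -19.0, 41.9]
ee_rot: [180.0, 0.0, 105.4]
force: [-0.2, 0.0, -0.2]
gripper_width: 28.4
```

```bash
cat > v.py <<'E'
import sys
from workcell import *
from h import *
n=sys.argv[1]
out=[]
for c,roi in [('scene',(165,145,300,240)),('side',(215,150,345,235))]:
    f=grab_frame(c)
    for k,m in masks(f['color']).items():
        for a,p in blobs(m,*roi): print(c,k,a,p,ray(f,p,{'amber':float(sys.argv[2]),'green':60,'blue':46}[k]).round(1))
    out.append(cv2.resize(f['color'][roi[1]:roi[3],roi[0]:roi[2],::-1],(780,290 if 0 else 295*1),interpolation=2) if 0 else cv2.resize(f['color'][roi[1]:roi[1]+85,roi[0]:roi[0]+130,::-1],None,fx=3,fy=3.,interpolation=2))
cv2.imwrite(f'pics/{n}.png',np.hstack(out)); s=state();print(s['time_s'],s['ee_pos'],s['force'])
E
python3 v.py v3 46; python3 w.py w3|grep amber
```

```text
scene green 43 [239.65 164.98] [440.3 -98.6  60. ]
scene green 70 [220.61 199.41] [581.9 -83.9  60. ]
scene blue 88 [209.32 174.8 ] [ 503.8 -167.    46. ]
side amber 17 [273.76 189.94] [506.9 -46.   46. ]
side blue 17 [299.29 155.41] [ 564.4 -257.2   46. ]
side blue 551 [216.95 187.43] [636.5  50.5  46. ]
4.7 [490.01989806 -18.70734471  41.90708363] [0.11634722 0.35463338 0.05360365]
```

View pics/v3.png

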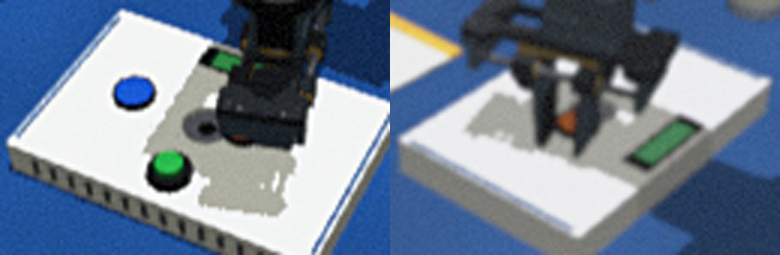

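View pics/w3.png

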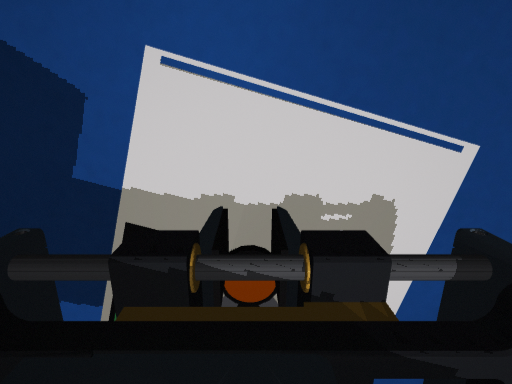

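```bash
python3 - <<'E'
from h import *
for n,roi in [('scene',(225,178,245,195)),('side',(272,180,292,193))]:
    f=dict(np.load(n+'0.npz'));g=cv2.cvtColor(f['color'],cv2.COLOR_RGB2GRAY)
    for t,nm in [(70,'win'),(195,'cell')]:
        m=cv2.inRange(g,0,t)
        for a,c in blobs(m,*roi): print(n,nm,a,c,ray(f,c,31 if nm=='win' else 36).round(1))
im=cv2.imread('pics/w1.png');g=cv2.cvtColor(im,cv2.COLOR_BGR2GRAY)
cv2.imwrite('pics/w1z.png',cv2.resize(im[170:240,210:290],None,fx=8,fy=8,interpolation=0))
im=cv2.imread('pics/w3.png');cv2.imwrite('pics/w3z.png',cv2.resize(im[200:320,190:310],None,fx=5,fy=5,interpolation=0))
E
```

```text
scene win 20 [233.5 187.5] [505.4 -86.1  31. ]
scene cell 149 [233.53 186.17] [504.6 -86.1  36. ]
side cell 129 [282.1  186.05] [509.1 -89.4  36. ]
```

View pics/w1z.png

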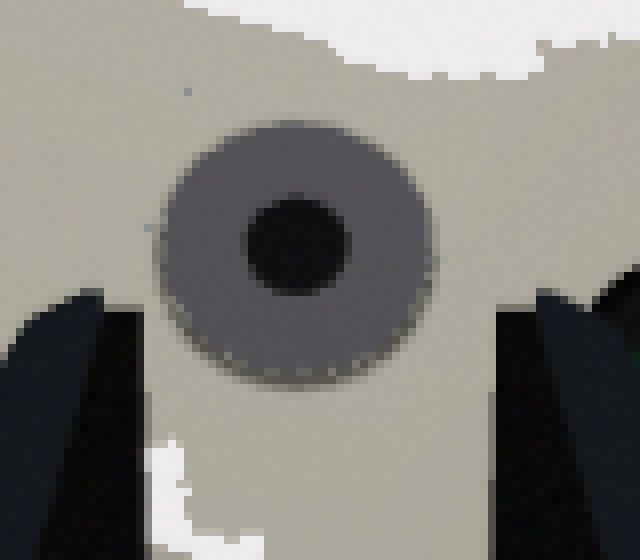

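View pics/w3z.png

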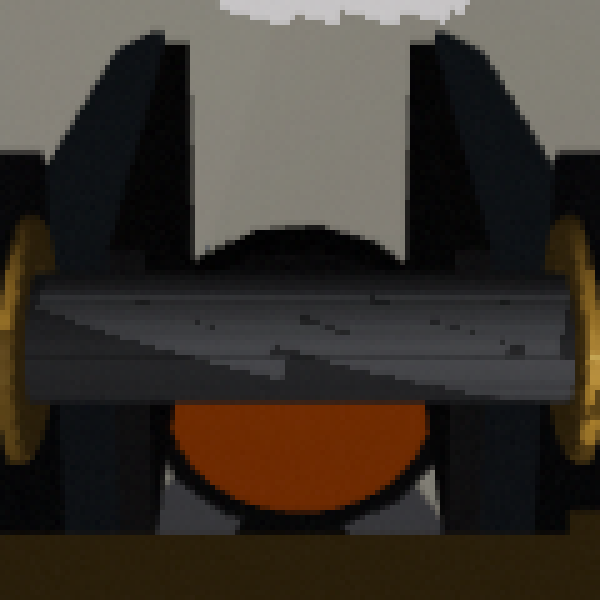

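```bash
python3 - <<'E'
from workcell import *
from h import *
s=state();f=grab_frame('wrist');print(s['ee_pos'])
R=Ro.from_euler('xyz',s['ee_rot'],degrees=True).as_matrix()
for nm,uv,z in [('back',(250,245),46),('front amber',(250,302.5),46),('front rim',(250,304),46),('win edge L',(238,304),31),('win edge R',(259,304),31)]:
    p=wray(f,s,uv,z);print(nm,p.round(1),(R.T@(p-s['ee_pos'])).round(1))
E
```

```text
[490.01049832 -18.62289193  41.91649395]
back [492.3 -27.1  46. ] [-8.8 -0.1 -4.1]
front amber [504.1 -69.8  46. ] [-53.1   0.   -4.1]
front rim [504.5 -71.   46. ] [-54.3   0.   -4.1]
win edge L [498.8 -84.8  31. ] [-66.1  -9.1  10.9]
win edge R [514.3 -80.5  31. ] [-66.1   6.9  10.9]
```

I can see the cell's floor and window ahead of the disc. The cell is at tool (-70, -1) and the disc at (-31, 0), so 39 mm remain with a 1 mm side shift.

Call:
servo_tool --plan '[[[-4, -0.2, 0, 0, 0, 0, 0.31], [-8, -0.4, 0, 0, 0, 0, 0.31], [-12, -0.6, 0, 0, 0, 0, 0.31], [-16, -0.8, 0, 0, 0, 0, 0.31], [-20, -1, 0, 0, 0, 0, 0.31], [-24, -1, 0, 0, 0, 0, 0.31], [-27, -1, 0, 0, 0, 0, 0.31], [-30, -1, 0, 0, 0, 0, 0.31], [-32, -1, 0, 0, 0, 0, 0.31], [-34, -1, 0, 0, 0, 0, 0.31], [-36, -1, 0, 0, 0, 0, 0.31], [-37, -1, 0, 0, 0, 0, 0.31], [-38, -1, 0, 0, 0, 0, 0.31], [-39, -1, 0, 0, 0, 0, 0.31], [-39, -1, 0, 0, 0, 0, 0.31]]]'

```text
time_s: 6.3
ee_pos: [499.5, -56.6, 42.0]
ee_rot: [180.0, 0.0, 105.4]
force: [-0.8, -0.2, -0.2]
gripper_width: 28.0
```

```bash
python3 v.py v4 39; python3 w.py w4|grep -E "amber"
```

```text
scene green 69 [220.57 199.38] [581.8 -84.1  60. ]
scene blue 54 [207.56 174.22] [ 504.  -172.9   46. ]
side amber 20 [279.05 185.6 ] [514.7 -81.8  39. ]
side green 53 [263.32 172.04] [575.1 -82.8  60. ]
side blue 1181 [221.66 167.12] [703.4 -37.4  46. ]
6.4 [499.45913438 -56.53869644  41.94343207] [ 0.28099014 -0.03461169  0.54015094]
```

View pics/v4.png

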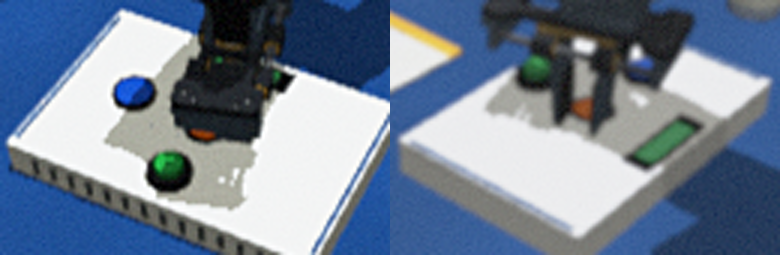

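View pics/w4.png

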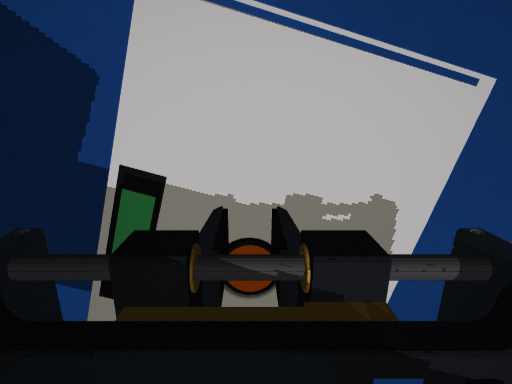

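Call:
servo_tool --plan '[[[5, 0, 0, 0, 0, 0, 0.31], [15, 0, 0, 0, 0, 0, 0.31], [25, 0, -10, 0, 0, 0, 0.31], [30, 0, -40, 0, 0, 0, 0.31], [30, 0, -80, 0, 0, 0, 0.31], [30, 0, -110, 0, 0, 0, 0.31], [30, 0, -130, 0, 0, 0, 0.31], [30, 0, -130, 0, 0, 0, 0.31]]]'

```text
time_s: 7.25
ee_pos: [493.2, -26.9, 175.5]
ee_rot: [179.6, 0.1, 105.5]
force: [0.4, 0.8, 0.3]
gripper_width: 28.5
```

```bash
python3 v.py v5 39; python3 w.py w5|grep -E "amber|green"; python3 - <<'E'
import cv2
im=cv2.imread('pics/w5.png');cv2.imwrite('pics/w5z.png',cv2.resize(im[150:260,180:340],None,fx=5,fy=5,interpolation=0))
E
```

```text
scene amber 80 [233.65 186.  ] [506.2 -84.8  39. ]
scene green 127 [246.45 167.59] [441.2 -75.5  60. ]
scene green 69 [220.65 199.46] [582.  -83.7  60. ]
scene blue 88 [209.32 174.8 ] [ 503.8 -167.    46. ]
side amber 46 [282.09 185.89] [507.1 -86.4  39. ]
side green 44 [262.66 172.64] [574.5 -78.9  60. ]
side blue 46 [299.09 172.89] [ 504.1 -168.3   46. ]
7.35 [491.03205841 -27.01219531 172.08035612] [0.1417672  0.44169309 0.8743231 ]
amber 681 [249.6  231.25] [506.4 -83.2  46. ]
green 904 [180.57 207.78] [426.3 -70.5  60. ]
```

View pics/v5.png

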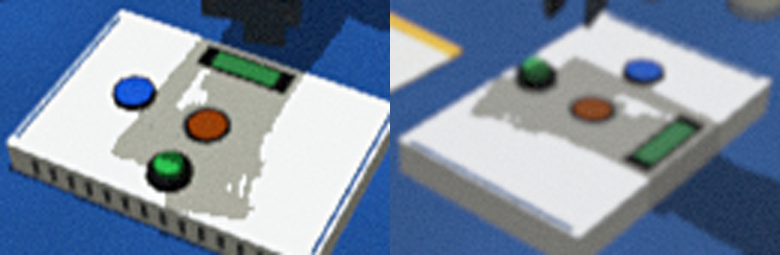

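View pics/w5z.png

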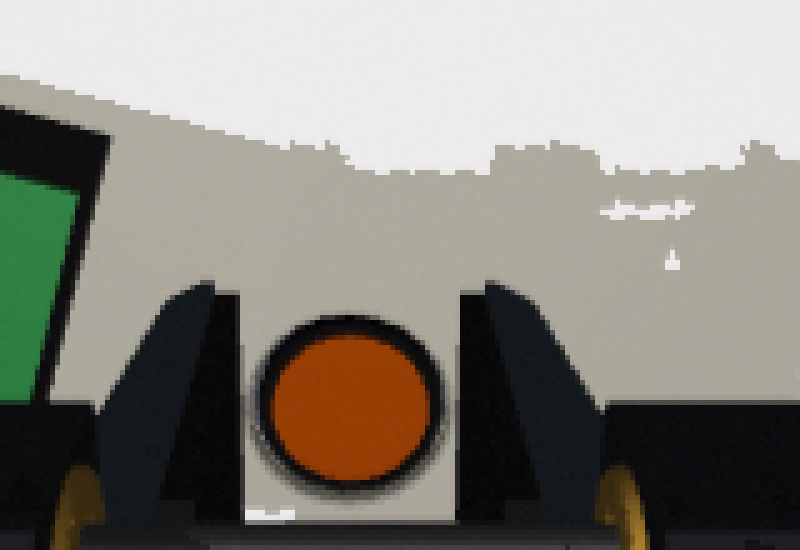

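The views show the disc centred in the cell with a thin gap all round. I'll check its height and level with depth.

```bash
python3 - <<'E'
from workcell import *
from h import *
s=state();f=grab_frame('wrist');z=f['range_z']
print(s['ee_pos'],s['ee_rot'])
R=Ro.from_euler('xyz',s['ee_rot'],degrees=True).as_matrix();T=np.array(f['tool_from_camera'])
def pts(m):
    v,u=np.nonzero(m&(z>0));d=z[v,u]
    p=np.c_[(u-f['cx'])/f['fx']*d,(v-f['cy'])/f['fy']*d,d]@T[:3,:3].T+T[:3,3]
    return p@R.T+s['ee_pos']
a=pts(cv2.erode(masks(f['color'])['amber'],np.ones((3,3)))>0)
def fit(p):
    A=np.c_[p[:,:2]-p[:,:2].mean(0),np.ones(len(p))];return np.linalg.lstsq(A,p[:,2],rcond=None)[0]
d=np.zeros(z.shape,bool);d[190:205,232:270]=1
b=np.zeros(z.shape,bool);b[186:200,280:330]=1
for n,p in [('amber',a),('deck',pts(d)),('deck2',pts(b))]: c=fit(p);print(n,len(p),p.mean(0).round(1),'tilt deg',np.degrees(c[:2]).round(2),p[:,2].std().round(2))
E
```

```text
[490.54768368 -27.09509412 171.21425805] [-1.79912954e+02 -3.03377209e-02  1.05442398e+02]
amber 576 [507.1 -84.9  41.9] tilt deg [-7.93 85.06] 25.14
deck 565 [496.2 -45.4  37.8] tilt deg [ 0.01 -0.11] 0.7
deck2 699 [553.6 -23.9  37.8] tilt deg [-0.35  0.92] 0.71
```

```bash
python3 - <<'E'
from workcell import *
from h import *
s=state();f=grab_frame('wrist');z=f['range_z']
R=Ro.from_euler('xyz',s['ee_rot'],degrees=True).as_matrix();T=np.array(f['tool_from_camera'])
m=cv2.erode(masks(f['color'])['amber'],np.ones((3,3)))>0
v,u=np.nonzero(m&(z>0));k=(abs(u-250)<20)&(abs(v-231)<20);v,u=v[k],u[k];d=z[v,u]
p=np.c_[(u-f['cx'])/f['fx']*d,(v-f['cy'])/f['fy']*d,d]@T[:3,:3].T+T[:3,3];p=p@R.T+s['ee_pos']
k=abs(p[:,2]-39)<8;print(len(p),k.sum());p=p[k]
A=np.c_[p[:,:2]-p[:,:2].mean(0),np.ones(len(p))];c=np.linalg.lstsq(A,p[:,2],rcond=None)[0]
print(p.mean(0).round(1),np.median(p[:,2]),np.degrees(c[:2]).round(2),s['time_s'],s['ee_pos'])
E
```

```text
568 568
[507.3 -86.2  39.1] 39.06313503247118 [-0.22 -0.05] 7.45 [490.39033243 -27.21345644 170.76486866]
```

The disc is home: its top is at 39.06 mm, expected 39, with tilt under 0.3°. The key should be at about (579, -84.5), so I'll shut the gripper and go above it.

Call:
servo_tool --plan '[[[-40, 35, 0, 0, 0, 0, 0], [-79, 70, 0, 0, 0, 0, 0], [-79, 70, 30, 0, 0, 0, 0], [-79, 70, 60, 0, 0, 0, 0], [-79, 70, 85, 0, 0, 0, 0], [-79, 70, 100, 0, 0, 0, 0], [-79, 70, 105, 0, 0, 0, 0], [-79, 70, 105, 0, 0, 0, 0], [-79, 70, 105, 0, 0, 0, 0]]]' --squeeze 5

```text
time_s: 8.4
ee_pos: [580.4, -85.2, 67.4]
ee_rot: [180.0, 0.0, 105.4]
force: [-0.1, 0.3, 1.0]
gripper_width: 0.2
```

```bash
python3 v.py v6 39;python3 w.py w6 >/dev/null
```

```text
scene amber 71 [234.1 186.1] [506.  -83.4  39. ]
scene green 128 [246.33 167.48] [441. -76.  60.]
side amber 47 [282.17 185.85] [507.  -86.8  39. ]
side green 35 [263.23 173.17] [571.4 -77.8  60. ]
side blue 19 [252.89 153.26] [ 687.3 -167.4   46. ]
side blue 66 [274.52 155.89] [ 623.3 -200.9   46. ]
8.5 [580.65122461 -85.26298855  67.93155726] [-0.86556791  0.52815617 -0.03321346]
```

View pics/v6.png

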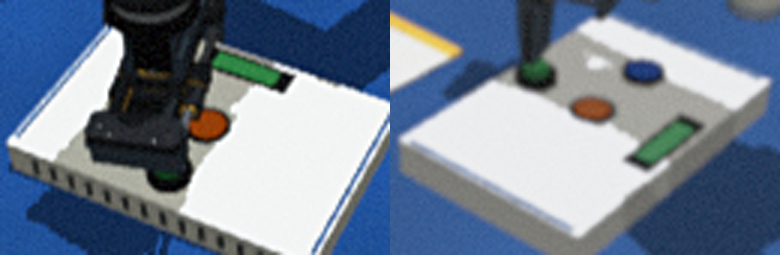

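View pics/w6.png

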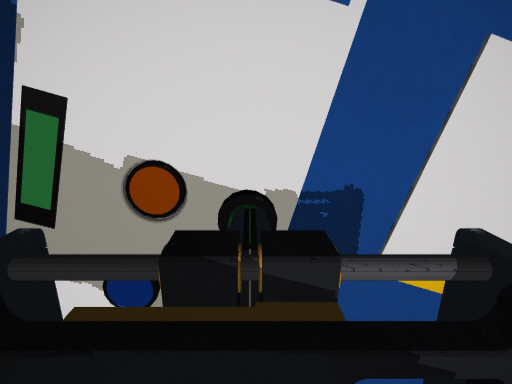

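```bash
python3 - <<'E'
from workcell import *
from h import *
s=state();f=grab_frame('wrist')
R=Ro.from_euler('xyz',s['ee_rot'],degrees=True).as_matrix();print(s['ee_pos'])
for uv in [(247.5,190),(218,220),(277,220)]:
    p=wray(f,s,uv,50);print(p.round(1),(R.T@(p-s['ee_pos'])).round(1))
E
```

```text
[580.60125218 -85.25360917  67.96606637]
[572.9 -64.2  50. ] [22.3 -1.8 17.9]
[558.4 -91.7  50. ] [ -0.2 -23.1  17.9]
[599.4 -80.3  50. ] [-0.2 19.5 18. ]
```

The collar centre is at tool (0, -2), so I'll press with that correction.

Call:
servo_tool --plan '[[[0, -2, 4, 0, 0, 0, 0], [0, -2, 7, 0, 0, 0, 0], [0, -2, 9, 0, 0, 0, 0], [0, -2, 11, 0, 0, 0, 0], [0, -2, 12, 0, 0, 0, 0], [0, -2, 13, 0, 0, 0, 0], [0, -2, 14, 0, 0, 0, 0], [0, -2, 14.5, 0, 0, 0, 0], [0, -2, 14.5, 0, 0, 0, 0]]]'

```text
time_s: 9.5
ee_pos: [577.8, -85.8, 54.1]
ee_rot: [180.0, 0.0, 105.4]
force: [-4.9, 0.8, 13.1]
gripper_width: 0.8
```

Force is 13 N at z = 54.1, well over the 5 N hold, so the key is at its stop. I'll press slightly more to confirm, then release.

Call:
servo_tool --plan '[[[0, 0, 0.5, 0, 0, 0, 0], [0, 0, 1, 0, 0, 0, 0], [0, 0, 1, 0, 0, 0, 0]]]'

```text
time_s: 9.8
ee_pos: [577.8, -85.8, 54.0]
ee_rot: [180.0, 0.0, 105.4]
force: [-6.9, 0.2, 18.9]
gripper_width: 0.8
```

Call:
servo_tool --plan '[[[0, 0, -3, 0, 0, 0, 0], [0, 0, -8, 0, 0, 0, 0], [0, 0, -20, 0, 0, 0, 0], [0, 0, -50, 0, 0, 0, 0], [20, 0, -90, 0, 0, 0, 0], [50, 0, -130, 0, 0, 0, 0], [80, 0, -150, 0, 0, 0, 0], [80, 0, -150, 0, 0, 0, 0], [80, 0, -150, 0, 0, 0, 0], [80, 0, -150, 0, 0, 0, 0]]]'

```text
time_s: 10.8
ee_pos: [556.5, -9.2, 200.4]
ee_rot: [-179.9, -0.0, 105.4]
force: [-0.5, 0.5, 0.3]
gripper_width: 0.3
```

```bash
python3 v.py v7 39;python3 w.py w7|grep -E "amber|blue|green"
```

```text
scene amber 85 [233.53 185.84] [505.8 -85.4  39. ]
scene green 109 [247.16 168.17] [442.5 -72.5  60. ]
scene green 67 [220.67 199.49] [582.  -83.6  60. ]
scene blue 88 [209.32 174.8 ] [ 503.8 -167.    46. ]
side amber 47 [282.02 185.94] [507.1 -86.1  39. ]
side green 38 [262.84 172.87] [573.3 -78.3  60. ]
side blue 46 [299.09 172.89] [ 504.1 -168.3   46. ]
side blue 25 [330.92 201.28] [ 356.2 -106.    46. ]
side blue 27 [341.11 203.78] [ 329.4 -114.3   46. ]
10.9 [556.43792145  -9.38466499 200.09095191] [ 0.39400894 -0.47164242 -0.84269183]
amber 491 [196.68 220.13] [507.2 -80.9  46. ]
green 932 [131.39 204.92] [430.5 -76.4  60. ]
```

View pics/v7.png

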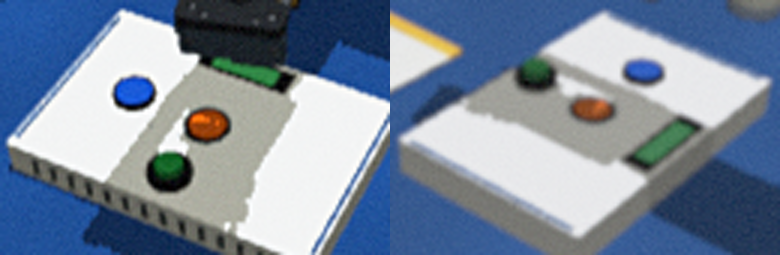

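View pics/w7.png

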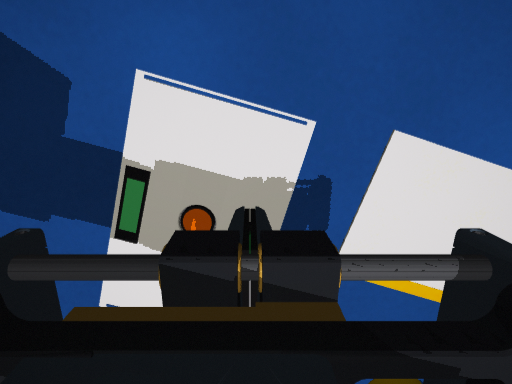

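The disc is still home, the key's green pixels are back where they started (220.7, 199.5), the blue disc hasn't moved and the arm is clear.

```bash
python3 -c "
from workcell import *
print(job_done())"
```

```text
the job is handed in; nothing more can be done
None
```

The amber disc is home in the cell, the start key has been pressed and released, and the job was handed in at about 11 s of the 40 s allowed.

- **Push:** I moved the disc across the deck with the ends of the two fingers, set 28 mm apart behind it, and never gripped or lifted it. With the fingers withdrawn, the depth image put its top at 39.06 mm (39 expected), level to within 0.3°, with a gap visible all round.
- **Key:** With the fingers shut, I pressed the key from 60 mm down to 54.0 mm, which is its full 6 mm of travel. It held about 19 N there, well over the 5 N needed. After I lifted off, it showed at the same pixels as before the press in the scene camera.
- **Final checks:** The disc was still in the cell, and the blue disc was at its starting pixels in the scene camera. The arm was clear, 200 mm above the bench.
- **Camera disagreement:** The two fixed cameras differed by up to about 9 mm on the key's position. I placed the press from the collar in the wrist image instead.
- **Not measured:** I did not measure the bystanders on the bench again. The arm's path stayed clear of them.

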